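# Set the slide gauge and hold the cam-lift stand at full lift

### The job

Get the imaging stand ready for an exposure: first pull the sprung slide gauge out until its upright plate is level with the rider on the rail beside it, and let it go there. Then swing the cam lever up to its highest lift point (lever straight up), tray still on the stage, and finish while holding it there, because it springs back if let go. Leave the rider and the other things on the bench undisturbed.

Things in the scene. Friction and masses are not known exactly. Their poses are not given: they have to be found in the camera images.
- stand: Cam-lift stand, fixed to the bench: grey base 12 mm thick, 200 x 200 mm, origin on the bench under its middle. At yaw 0 x points away from the robot, y to its left. A 190 x 140 mm (x, y) stage in its middle, top 120 mm (down) to 136 mm (up) above the bench, carries a tray. Cam lever on the +y side; slide gauge on a wing that reaches to y = -280 mm.
- lever_handle (a point): Middle of the cam lever's black grip: a round bar 18 mm thick, 64 mm long, parallel to the stand's y, sticking out to +y from the end of the lever's flat steel arm (16 x 10 mm, on the stage's side of the grip). Free all round. This point is 110 mm from the axle and 146 mm to +y of the stand's middle.
- lever_axle (a point): Point on the lever's axle line (parallel to the stand's y axis, 60 mm above the bench), straight across from the middle of the grip. The grip swings round it at 110 mm radius, in the vertical plane of the stand's x and z.
- cam_lever (a joint): Lever angle (rad). 0: at rest, leaning 65 degrees from upright towards the robot (stand's -x), grip 106 mm above the bench. Grows as the grip swings up and over to +x. At 1.134 it stands straight up: highest lift; beyond (stop at 1.85) the stage sinks again. A spring (about 0.36 N m, 3.3 N at the grip, when upright) returns it to rest if let go.
- stage_top (a point): Middle of the stage's top face. It rises 16 mm from rest to the highest lift.
- gauge_plate (a point): Slide gauge pull-plate: upright aluminium, 44 mm along the stand's x, 12 mm thick along y, 18 to 80 mm above the bench. This point: its middle, 60 mm above the bench. It slides along the stand's -y on a flat bar (top 30 mm above the bench) out of a black housing 57 mm tall, whose face is 51 mm from the plate when it is pushed in.
- gauge_slide (a joint): How far the gauge slide is pulled out (m), 0 to 0.08, positive along the stand's -y, away from the stage. A spring draws it inward and a brake pad drags on it (5 N): pulling takes 5 to 8 N, and the brake keeps it where it is left.
- rider_top (a point): Top of the rider: a small dark steel block (16 x 12 mm, 12 mm along the stand's y; top 35 mm above the bench) on a thin rail beside the slide, 38 mm to the +x side of the plate's line. It marks the required length: the plate is level with it when both have the same position along the stand's y axis. It stays where it is (stiff on its rail).
- rider (a joint): Length marked by the rider (m), on the same scale as joint gauge_slide: the slide is on the mark when the two values are equal.
- tray_center (a point): Centre of the loose grey sample tray (120 x 100 x 14 mm) lying on the stage inside its 6 mm rim; it should ride up with the stage.
- amber_bottle_mid (a point): Bystander, not to be disturbed: small amber bottle, 40 mm across, 80 mm tall. Point on its middle, 40 mm above the bench.
- dish_mid (a point): Bystander, not to be disturbed: closed round dish, 92 mm across, 19 mm high. Point on its middle, 10 mm above the bench.
- beaker_mid (a point): Bystander, not to be disturbed: glass beaker, 68 mm across, 90 mm tall. Point on its middle, 45 mm above the bench.
- pen_mid (a point): Bystander, not to be disturbed: white marker pen lying down, 135 mm long, 13 mm thick. Point on its middle, 6 mm above the bench.
- tube_rack_mid (a point): Bystander, not to be disturbed: white tube rack 200 x 70 mm, 73 mm tall with its tubes. Point on its middle, 22 mm above the bench.
- wash_bottle_mid (a point): Bystander, not to be disturbed: white wash bottle, 68 mm across, about 200 mm tall with its spout. Point on its middle, 80 mm above the bench.
- tip_box_mid (a point): Bystander, not to be disturbed: tip box 120 x 85 mm, 70 mm tall. Point on its middle, 35 mm above the bench.
Things that resemble listed ones, but are neither listed nor needed, are in the scene too. What is shaped like the part that bears tray_center but brown or red is not meant.

How it is judged (in metres and radians):
On the way, in this order (a step that is already met when the one before it is completed fails the run):
1. the gauge plate is level with the rider and has been let go (y of gauge_plate in the frame of rider_top between -0.004 and 0.004 m and contact force between the fingers and gauge_slide below 0.2 N), for 0.2 s.
2. the cam lever is held at its highest lift (value of joint cam_lever between 1.034 and 1.234 rad and contact force between the fingers and cam_lever above 1 N), for 0.3 s.
At the end, for the whole second after the job is handed in: the gauge plate is within 4 mm of the rider along the pull; the cam lever is within 0.1 rad (6 degrees) of upright, at rest, with the fingers still bearing on it (over 1 N); the tray lies flat on the stage (centre within 30 mm) (all of step 2 and y of gauge_plate in the frame of rider_top between -0.004 and 0.004 m and velocity of joint cam_lever between -0.1 and 0.1 rad/s and distance between tray_center and stage_top below 0.03 m and angle between tray_center's own z axis and vertical below 0.1 rad); the arm keeps its last pose, push and grip.
It fails at once if a bystander is moved by more than 25 mm or knocked over (distance of any of amber_bottle_mid, dish_mid, beaker_mid, pen_mid, tube_rack_mid, wash_bottle_mid, tip_box_mid from where it was at the start of the episode above 0.025 m).
It fails at once if the rider is moved by more than 3 mm (distance of rider_top from where it was at the start of the episode above 0.003 m).
It fails at once if the tray is thrown about or tipped (distance between tray_center and stage_top above 0.035 m or angle between tray_center's own z axis and vertical above 0.3 rad).
It also fails if it takes over 53 s, if anything falls off the work surface, if the arm or the gripper's body presses on something with over 40 N, if the wrist force passes 120 N, or if a joint passes its speed limit or range.

### The arm

A 6-joint arm with a two-finger parallel gripper is mounted at the origin on the work surface. World frame = base frame: x ahead of the robot, y to its left, z up, the work surface at z = 0. Lengths are in mm, angles in rad, forces in N, time in s.
With the tool pointing down it reaches from about 325 to 775 mm from the base axis. Payload 5.5 kg.
Tool frame: the origin (TCP) lies at the very end of the fingers, on their centre line; the grasp point (between the pads) lies 19 mm behind it (bot.tcp_to_grasp is the distance from the TCP to the grasp point, in mm); x points along the fingers, y is the direction in which the jaws open and shut, and the axes are right-handed (so a half turn about x gives the same grasp; the last joint's range is limited). The gripper opens to 88 mm and grips with 3 to 60 N. Pads are 20 mm wide; open, the fingers measure 115 mm over their backs; the gripper's body (75 mm by 178 mm) begins 61 mm behind the grasp point.
Start: joints at [1.09, 0.091, 1.231, -0, 1.82, -0.057], TCP at [246.742, 546.932, 222.631] pointing down, gripper open.
Joint ranges: [-2.87, 2.87], [-0.86, 2.18], [0.17, 2.46], [-1.51, 4.65], [0.06, 2.69], [-2.65, 2.65]. Speed limits (rad/s): [2.57, 2.57, 3.01, 3.14, 3.14, 3.14].

### API

Orientations are given as a rotation vector (axis times angle).
In Python, from cell import bot, cams gives the robot as it stands.
- The arm moves only by the shell command python3 -m jog 'ROWS'. ROWS is JSON, one flat list of numbers, 7 for each row, row after row: the shift along the world's x, y, z in cm, then the turn, a rotation vector about the world's x, y, z in rad, then the finger opening in cm, from 0 to 8.78. In form: [dx, dy, dz, ax, ay, az, fingers, dx, dy, dz, ax, ay, az, fingers, ...]. A call has 1 to 10 rows; each row is the pose to reach, as a shift and turn from the pose commanded when the call began; what a row does not reach only later rows make up. A row lasts 1/10 s, in which the tool goes at most 50 mm and 8.59 degrees, less where a joint would pass 70% of its speed; a pose out of reach is approached as far as the arm can. A call with a gripper value outside its range is refused whole. The fingers move at their own pace and stop on an object; the grip force is fixed at half the most. Time passes only in rows, so rows that repeat a pose let the fingers close. It gives the time, the measured TCP pose, the force and the opening at its end, in the units of the state.
- bot.get_state(): the state, without advancing time (a new reading comes with each control period).
- cams.capture(name): name is "side" or "top" or "wrist"; returns the picture (384x512x3 uint8, red, green, blue); there is no depth.
- cams.get_calibration(name): a dict with "camera_matrix" (3x3 intrinsics, pixels), "D" ([k1, k2, p1, p2, k3] as OpenCV has them; the pictures are not rectified), "xyz" and "orientation" of the camera in the world. Camera axes: x right, y down, z forward; pixel columns grow to the right and rows downward; lengths in mm; the calibration is good to about 2 mm. A picture is of the moment at which its call begins: read the wrist's pose just before it. get_calibration takes no time and is no camera call; for the wrist camera it gives the pose at the moment of the call.
- bot.sign_off(): hands the job in, once; it reports no verdict.
The state is a dict: "time_s": time; "joint_positions": joint angles; "dq": joint speeds; "joint_torque": joint torques, N m; "position": TCP position; "tool_rot": TCP orientation; "wrist_force": force on the tool from outside, world axes, zero at the start; "moment": the same for the moment, N m; "opening": finger opening in mm.
Only numpy, scipy, OpenCV 4.12 (cv2) and the standard library are available. Lean on these libraries where they do the work, as an engineer would, in place of code of your own. Each camera call takes 0.05 s, during which the arm holds its last target.

## Working session

There is one attempt and no reset: what is moved stays moved. The work goes in short steps, Python scripts to look and compute and a shell command to move; the robot and the scene stay as the last step left them, time stands still between calls to the robot, and variables do not carry over. Pictures are saved under pics/ and viewed, and the job is handed in when it is done.

```bash
ls; mkdir -p pics; cat > h.py <<'E'
import numpy as np, cv2
from cell import bot, cams
from scipy.spatial.transform import Rotation as R
def snap(n,f):
    im=cams.capture(n); cv2.imwrite('pics/'+f+'.png',cv2.cvtColor(im,cv2.COLOR_RGB2BGR)); return im
def calR(c):
    o=np.array(c['orientation'],float)
    return R.from_rotvec(o.ravel()).as_matrix() if o.size==3 else o.reshape(3,3)
def ray(c,px):
    p=cv2.undistortPoints(np.array([[px]],float),np.array(c['camera_matrix'],float),np.array(c['D'],float))[0,0]
    d=calR(c)@np.array([p[0],p[1],1]); return np.array(c['xyz'],float),d/np.linalg.norm(d)
def onz(c,px,z):
    o,d=ray(c,px); return o+d*(z-o[2])/d[2]
def tri(c1,p1,c2,p2):
    o1,d1=ray(c1,p1);o2,d2=ray(c2,p2)
    A=np.stack([d1,-d2],1); s=np.linalg.lstsq(A,o2-o1,rcond=None)[0]
    a=o1+d1*s[0];b=o2+d2*s[1]; return (a+b)/2,np.linalg.norm(a-b)
def proj(c,P):
    Rm=calR(c); rv=cv2.Rodrigues(Rm.T)[0]; t=-Rm.T@np.array(c['xyz'],float)
    return cv2.projectPoints(np.array(P,float).reshape(-1,3),rv,t,np.array(c['camera_matrix'],float),np.array(c['D'],float))[0].reshape(-1,2)
E
python3 - <<'E'
from h import *
for n in ('top','side','wrist'):
    snap(n,n+'0'); c=cams.get_calibration(n); print(n,c)
print(bot.get_state())
E
```

```text
pics
top {'camera_matrix': array([[478.80560081,   0.        , 252.36928206],
       [  0.        , 478.80560081, 187.11282674],
       [  0.        ,   0.        ,   1.        ]]), 'D': array([0.06572075, 0.        , 0.        , 0.        , 0.        ]), 'xyz': array([ 3.64598684e+02, -5.75707536e-01,  1.49558232e+03]), 'orientation': array([-2.11651832,  2.16147333, -0.17462886])}
side {'camera_matrix': array([[440.87387635,   0.        , 244.23130209],
       [  0.        , 440.87387635, 193.91819902],
       [  0.        ,   0.        ,   1.        ]]), 'D': array([-0.14319352,  0.        ,  0.        ,  0.        ,  0.        ]), 'xyz': array([ -23.93020902, -869.21684867,  823.53081548]), 'orientation': array([-2.07931996,  0.67498634, -0.3256637 ])}
wrist {'camera_matrix': array([[276.40682924,   0.        , 252.44546808],
       [  0.        , 276.40682924, 188.26180049],
       [  0.        ,   0.        ,   1.        ]]), 'D': array([-0.05460493,  0.        ,  0.        ,  0.        ,  0.        ]), 'xyz': array([171.29387842, 580.78242912, 383.50765485]), 'orientation': array([2.41566361, 1.56284061, 0.23726511])}
{'time_s': 0.15, 'joint_positions': array([ 1.09033078e+00,  9.17381755e-02,  1.23158966e+00, -3.14907593e-05,
        1.81978332e+00, -5.66869433e-02]), 'dq': array([ 0.00065103, -0.00194274, -0.00554447, -0.00216767, -0.00121986,
        0.00112754]), 'joint_torque': array([ 1.98768234e-03, -4.47045922e+01, -4.06906021e+01,  6.99860486e-02,
        2.75316410e-02, -1.00911061e-04]), 'position': array([246.63090734, 546.7351675 , 221.7463943 ]), 'tool_rot': array([ 0.33124341,  1.54549355, -0.33357023]), 'wrist_force': array([-0.47683693, -0.56445714,  0.22336696]), 'moment': array([ 0.01959197,  0.02907046, -0.05057033]), 'opening': 87.73607215671909}
```

View pics/top0.png

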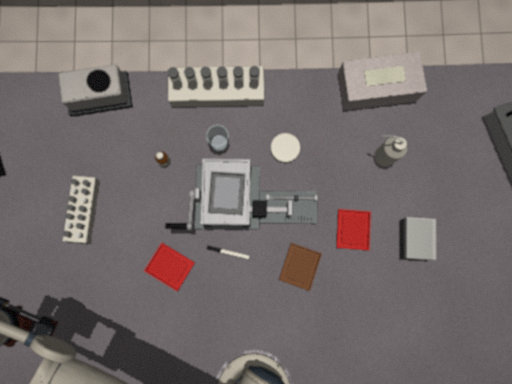

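View pics/side0.png

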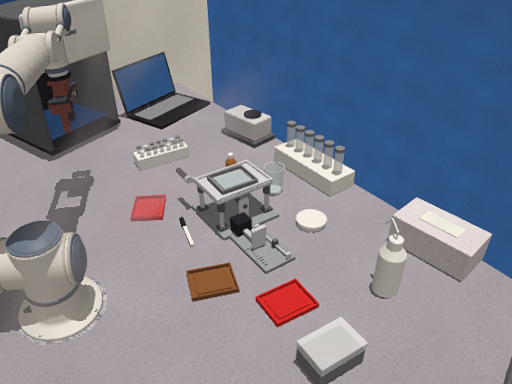

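View pics/wrist0.png

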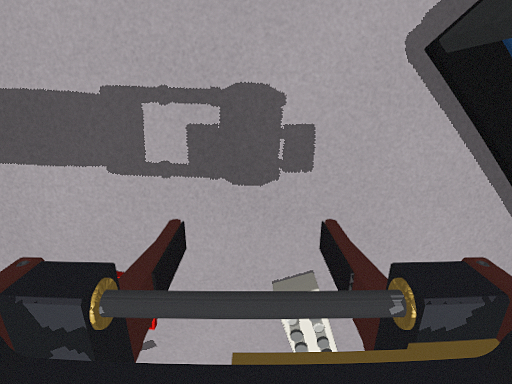

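```bash
python3 - <<'E'
import cv2
a=cv2.imread('pics/top0.png')[140:250,150:335]; cv2.imwrite('pics/c1.png',cv2.resize(a,None,fx=4.3,fy=4.3,interpolation=cv2.INTER_CUBIC))
a=cv2.imread('pics/side0.png')[150:275,170:310]; cv2.imwrite('pics/c2.png',cv2.resize(a,None,fx=4.6,fy=4.6,interpolation=cv2.INTER_CUBIC))
E
```

```text
(no output)
```

View pics/c1.png

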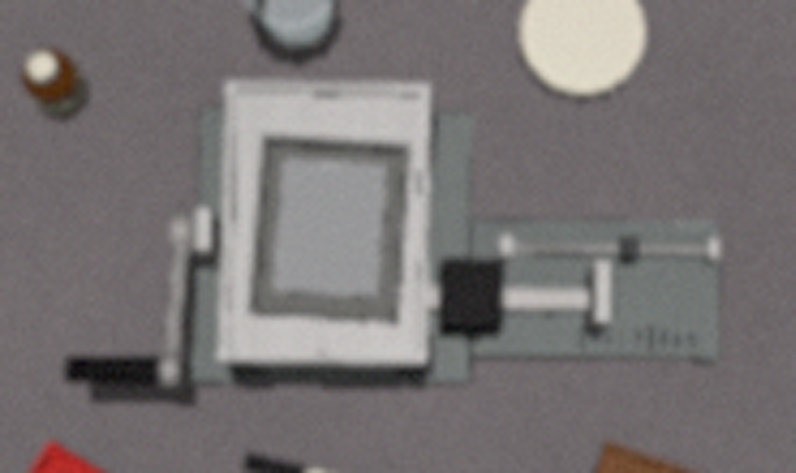

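View pics/c2.png

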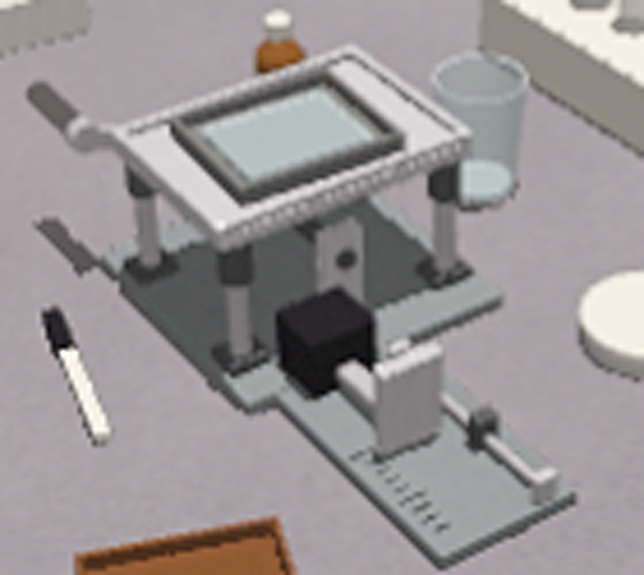

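```bash
python3 - <<'E'
from h import *
c=cams.get_calibration('top'); s=cams.get_calibration('side')
T=lambda u,v:(150+(u+.5)/4.3-.5,140+(v+.5)/4.3-.5)
S=lambda u,v:(170+(u+.5)/4.6-.5,150+(v+.5)/4.6-.5)
for n,u,v,z in [('base BR',470,383,12),('base TR',471,115,12),('wing TR',718,220,12),('wing BR',716,360,12),('wing TL',472,217,12),('wing BL',472,357,12),('base BL',195,383,12),('base TL',203,110,12),('plate t far',603,260,80),('plate t near',601,325,80),('rider',629,249,35),('gripouter',66,370,106),('gripinner',160,370,106),('stage TL',224,80,126),('stage BR',428,363,126),('tray TL',265,138,134),('tray BR',399,320,134),('tray TR',409,147,134),('tray BL',252,310,134)]:
    print(n,onz(c,T(u,v),z).round(1))
print('grip end',tri(c,T(66,370),s,S(38,92)))
print('plate top',tri(c,T(602,292),s,S(408,358)))
print('rider',tri(c,T(629,246),s,S(484,414)))
E
```

```text
base BR [473.7 -24.6  12. ]
base TR [670.4 -29.9  12. ]
wing TR [ 588.5 -207.9   12. ]
wing BR [ 486.6 -202.1   12. ]
wing TL [594.5 -28.9  12. ]
wing BL [492.4 -26.5  12. ]
base BL [478.  173.1  12. ]
base TL [678.2 166.9  12. ]
plate t far [ 551.9 -117.6   80. ]
plate t near [ 506.8 -114.7   80. ]
rider [ 565.4 -140.2   35. ]
gripouter [481.5 248.6 106. ]
gripinner [480.1 185.6 106. ]
stage TL [674.6 139.7 126. ]
stage BR [479.2   4.9 126. ]
tray TL [632.3 111.5 134. ]
tray BR [507.4  23.5 134. ]
tray TR [624.1  14.7 134. ]
tray BL [516.2 121.  134. ]
grip end (array([483.15838416, 248.53186447, 103.00735122]), np.float64(3.115308710326041))
plate top (array([ 531.04471792, -117.04878034,   77.48823096]), np.float64(2.6085427722884424))
rider (array([ 569.40168593, -141.4391961 ,   31.39006576]), np.float64(3.0621341682218626))
```

```bash
python3 - <<'E'
from h import *
st=bot.get_state(); M=R.from_rotvec(st['tool_rot']).as_matrix(); print(M.round(3))
w=cams.get_calibration('wrist'); print(calR(w).round(3)); print((M.T@(w['xyz']-st['position'])).round(1))
print(np.degrees(np.arctan2(M[1,1],M[0,1])))
E
```

```text
[[-0.001  0.411  0.912]
 [-0.001  0.912 -0.411]
 [-1.    -0.002 -0.   ]]
[[ 0.41   0.871  0.272]
 [ 0.912 -0.391 -0.123]
 [-0.001  0.298 -0.954]]
[-161.8   -0.2  -82.7]
65.71883357195516
```

```bash
python3 -m jog '[1.4,-3.4,0,0,0,0.02,8,2.8,-6.7,0,0,0,0.04,8,4.2,-10,0,0,0,0.08,8,5.7,-13.4,0,0,0,0.12,7,7.1,-16.8,0,0,0,0.16,6,8.5,-20.1,0,0,0,0.2,6,9.9,-23.5,0,0,0,0.24,6,11.3,-26.9,0,0,0,0.28,6,12.7,-30.2,0,0,0,0.32,6,14.1,-33.6,0,0,0,0.364,6]'
python3 -m jog '[1.4,-3.4,0,0,0,0,6,2.8,-6.7,0,0,0,0,6,4.2,-10,0,0,0,0,6,5.7,-13.4,0,0,0,0,6,7.1,-16.8,0,0,0,0,6,8.5,-20.1,0,0,0,0,6,9.9,-23.5,0,0,0,0,6,11.3,-26.9,0,0,0,0,6,12.7,-30.2,-1,0,0,0,6,14.2,-33.6,-2,0,0,0,6]'
python3 -m jog '[0,0,0,0,0,0,6,0,0,0,0,0,0,6]'
python3 - <<'E'
from h import *
im=snap('wrist','w1'); cv2.imwrite('pics/w1b.png',cv2.resize(cv2.cvtColor(im,cv2.COLOR_RGB2BGR),(800,600),interpolation=cv2.INTER_CUBIC))
E
```

```text
time_s: 1.15
position: [387.9, 209.6, 222.4]
tool_rot: [0.045, 1.57, -0.045]
wrist_force: [1.0, 0.3, -0.9]
opening: 60.1
time_s: 2.15
position: [530.2, -126.6, 202.5]
tool_rot: [0.047, 1.57, -0.047]
wrist_force: [0.4, 0.0, -0.6]
opening: 60.0
time_s: 2.35
position: [529.4, -125.4, 201.6]
tool_rot: [0.049, 1.572, -0.047]
wrist_force: [0.1, 1.1, 0.7]
opening: 59.9
```

View pics/w1b.png

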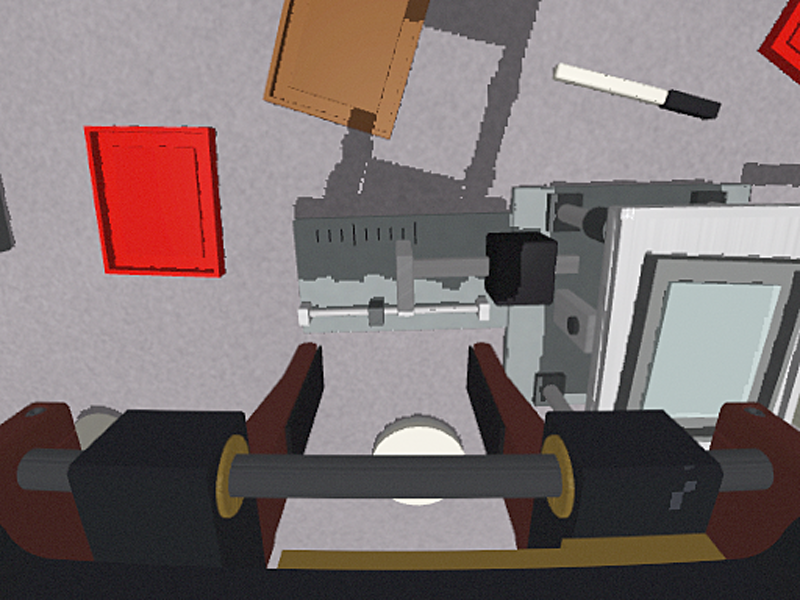

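```bash
python3 - <<'E'
import cv2
a=cv2.imread('pics/w1.png')[125:215,180:330]; cv2.imwrite('pics/c3.png',cv2.resize(a,None,fx=5,fy=5,interpolation=cv2.INTER_CUBIC))
E
```

```text
(no output)
```

View pics/c3.png

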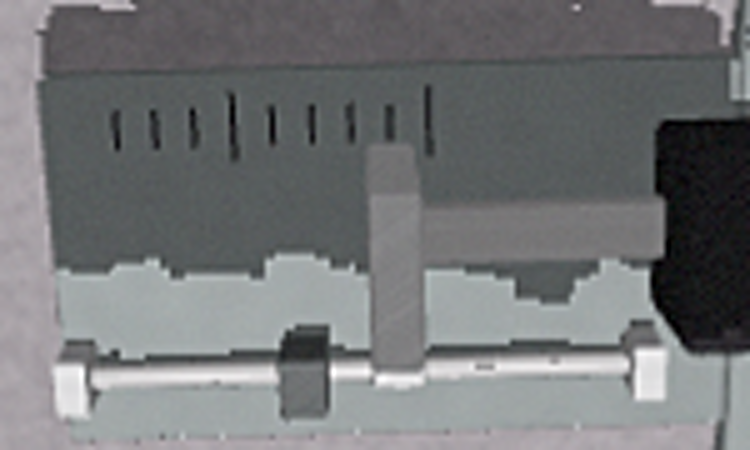

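```bash
cat >> h.py <<'E'
def crop(u,v,x0,y0,f): return (x0+(u+.5)/f-.5, y0+(v+.5)/f-.5)
E
python3 - <<'E'
from h import *
c=cams.get_calibration('wrist'); T=lambda u,v:crop(u,v,180,125,5)
P={}
for n,u,v,z in [('pl a',370,192,80),('pl b',420,192,80),('pl c',372,372,80),('pl d',423,372,80),('r a',281,365,35),('r b',329,365,35),('r c',281,415,35),('r d',327,415,35),('wing L t',42,78,12),('wing L b',76,440,12),('wing bR',720,425,12),('wing tR',730,57,12),('railL',74,358,30),('railR',648,343,30),('hous TL',656,122,57),('hous BL',656,290,57)]:
    P[n]=onz(c,T(u,v),z); print(n,P[n].round(1))
pl=sum(P['pl '+k] for k in 'abcd')/4; r=sum(P['r '+k] for k in 'abcd')/4
print(pl,r)
for yaw in (-1.2,-1.7,-2.5):
    y=np.array([-np.sin(np.radians(yaw)),np.cos(np.radians(yaw))]); print(yaw,(r-pl)[:2]@y)
E
```

```text
pl a [ 508. -122.   80.]
pl b [ 508.6 -111.5   80. ]
pl c [ 547.9 -123.9   80. ]
pl d [ 548.6 -112.7   80. ]
r a [ 560.7 -147.3   35. ]
r b [ 561.4 -135.2   35. ]
r c [ 574.2 -148.3   35. ]
r d [ 574.9 -136.6   35. ]
wing L t [ 488. -204.   12.]
wing L b [ 587.1 -207.3   12. ]
wing bR [593.2 -30.2  12. ]
wing tR [493.  -29.3  12. ]
railL [ 557.4 -200.5   30. ]
railR [562.1 -53.7  30. ]
hous TL [500.7 -57.3  57. ]
hous BL [539.9 -57.2  57. ]
[ 528.28402759 -117.52924623   80.        ] [ 567.78478213 -141.85404187   35.        ]
-1.2 -23.492219416033603
-1.7 -23.142250294652772
-2.5 -22.57864510410441
```

```bash
python3 -m jog '[-0.1,0.8,-1,0,0,0.03,6,-0.1,0.8,-4,0,0,0.03,6,-0.1,0.8,-7,0,0,0.03,6,-0.1,0.8,-10,0,0,0.03,6,-0.1,0.8,-12.5,0,0,0.03,6,-0.1,0.8,-14,0,0,0.03,6,-0.1,0.8,-15,0,0,0.03,6,-0.1,0.8,-15.5,0,0,0.03,6,-0.1,0.8,-15.6,0,0,0.03,6,-0.1,0.8,-15.6,0,0,0.03,6]'
python3 - <<'E'
from h import *
print(bot.get_state()['position'],bot.get_state()['wrist_force'])
im=snap('wrist','w2'); cv2.imwrite('pics/w2b.png',cv2.resize(cv2.cvtColor(im,cv2.COLOR_RGB2BGR),(800,600),interpolation=cv2.INTER_CUBIC))
E
```

```text
time_s: 3.4
position: [529.4, -117.2, 47.7]
tool_rot: [0.023, 1.569, -0.024]
wrist_force: [-0.5, -0.2, 0.4]
opening: 60.1
[ 529.36893039 -117.15872034   47.72346972] [-0.53388974 -0.16585245  0.43687202]
```

View pics/w2b.png

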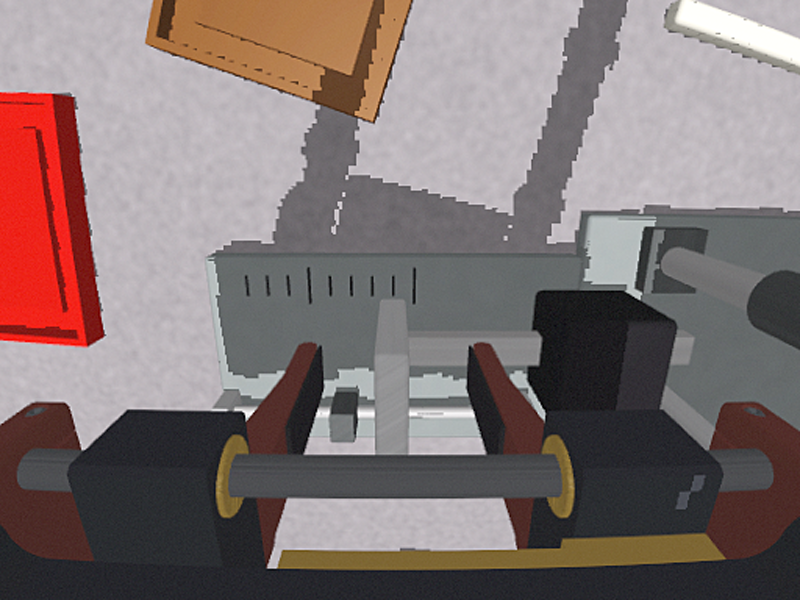

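```bash
python3 -m jog '[0,0,0,0,0,0,3,0,0,0,0,0,0,1.8,0,0,0,0,0,0,0.5,0,0,0,0,0,0,0.5,0,0,0,0,0,0,0.5,0,0,0,0,0,0,0.5]'
python3 -m jog '[0,-0.3,0,0,0,0,0.5,-0.02,-0.7,0,0,0,0,0.5,-0.04,-1.2,0,0,0,0,0.5,-0.05,-1.6,0,0,0,0,0.5,-0.06,-2.0,0,0,0,0,0.5,-0.07,-2.2,0,0,0,0,0.5,-0.07,-2.3,0,0,0,0,0.5,-0.07,-2.3,0,0,0,0,0.5,-0.07,-2.3,0,0,0,0,0.5]'
python3 - <<'E'
from h import *
im=snap('wrist','w3'); cv2.imwrite('pics/w3b.png',cv2.resize(cv2.cvtColor(im,cv2.COLOR_RGB2BGR),(800,600),interpolation=cv2.INTER_CUBIC))
E
```

```text
time_s: 4.05
position: [528.7, -117.1, 46.6]
tool_rot: [0.023, 1.571, -0.023]
wrist_force: [0.1, -0.2, -0.3]
opening: 15.4
time_s: 4.95
position: [528.0, -139.0, 46.6]
tool_rot: [0.025, 1.571, -0.021]
wrist_force: [-0.6, 5.1, 0.9]
opening: 11.6
```

View pics/w3b.png

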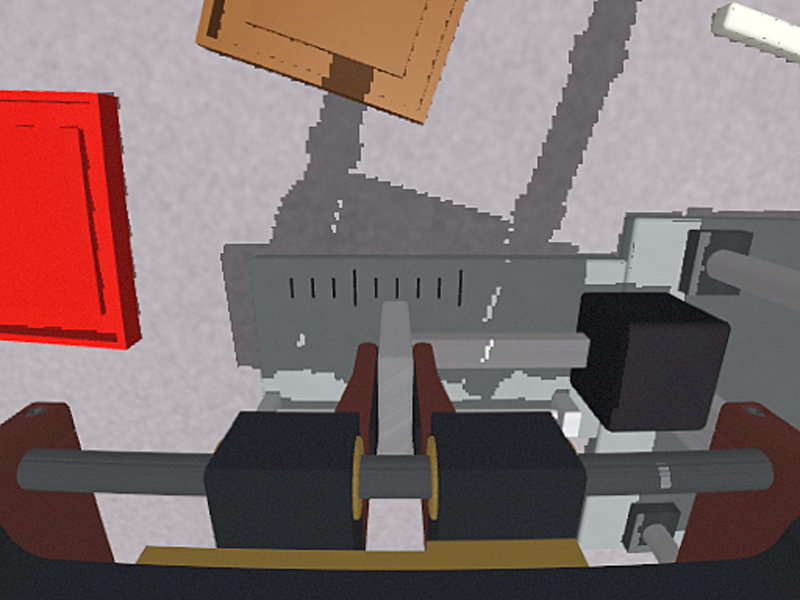

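```bash
python3 -m jog '[0,0,0,0,0,0,3,0,0,0,0,0,0,6,0,0,0,0,0,0,6,0,0,0,0,0,0,6,0,0,2,0,0,0,6,0,0,5,0,0,0,6,0,0,8,0,0,0,6,0,0,10,0,0,0,6,0,0,10,0,0,0,6,0,0,10,0,0,0,6]'
python3 - <<'E'
from h import *
im=snap('wrist','w4'); a=cv2.cvtColor(im,cv2.COLOR_RGB2BGR)[130:250,160:320]; cv2.imwrite('pics/c4.png',cv2.resize(a,None,fx=5,fy=5,interpolation=cv2.INTER_CUBIC))
E
```

```text
time_s: 6.0
position: [528.1, -140.1, 146.2]
tool_rot: [0.023, 1.571, -0.024]
wrist_force: [-0.3, 0.6, -0.2]
opening: 59.8
```

View pics/c4.png

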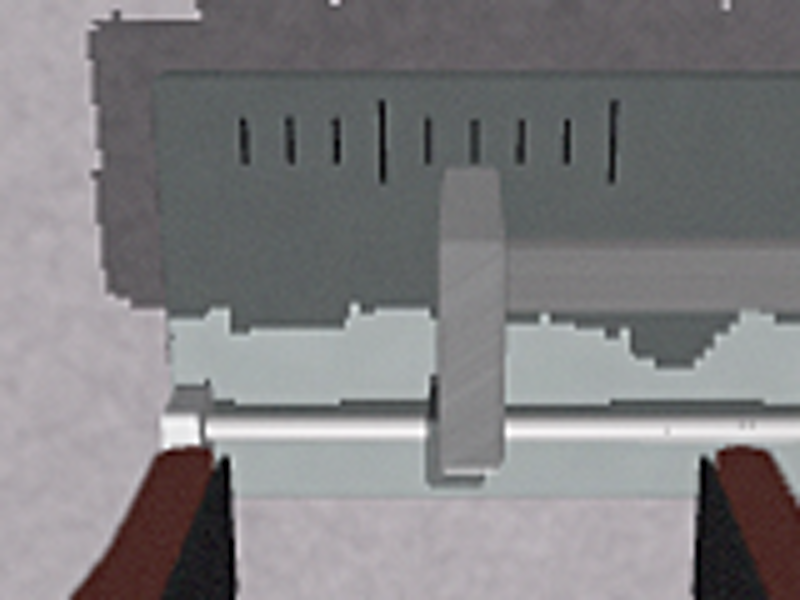

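```bash
python3 - <<'E'
from h import *
c=cams.get_calibration('wrist'); T=lambda u,v:crop(u,v,160,130,5)
ys=np.array([0.031,1])
for n,u,v,z in [('pl L u',440,242,80),('pl R u',506,242,80),('pl L l',440,462,80),('pl R l',504,462,80),('r L',428,450,35),('r Lb',428,484,35),('r Rb',485,484,35)]:
    p=onz(c,T(u,v),z); print(n,p.round(1),(p[:2]@ys).round(2))
# side and top
for n in('top','side'): snap(n,n+'4')
a=cv2.imread('pics/side4.png')[190:275,215:310]; cv2.imwrite('pics/c5.png',cv2.resize(a,None,fx=6,fy=6,interpolation=cv2.INTER_CUBIC))
E
```

```text
pl L u [ 506.5 -143.3   80. ] -127.61
pl R u [ 506.8 -132.1   80. ] -116.38
pl L l [ 547.2 -144.7   80. ] -127.73
pl R l [ 547.5 -133.2   80. ] -116.27
r L [ 564.5 -148.6   35. ] -131.06
r Lb [ 572.5 -148.9   35. ] -131.1
r Rb [ 572.9 -136.6   35. ] -118.81
```

View pics/c5.png

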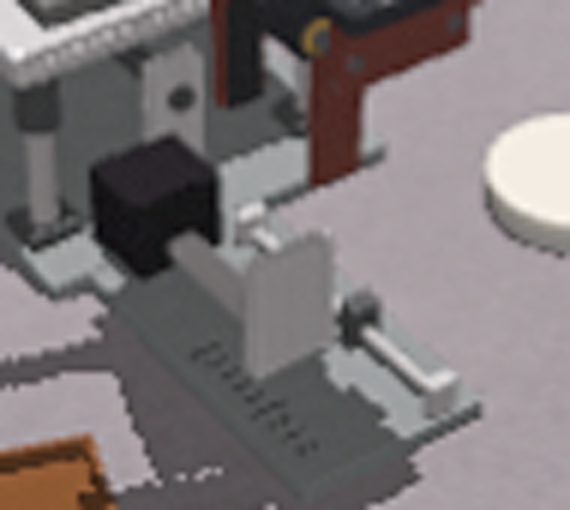

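```bash
python3 -m jog '[0,0,-3,0,0,0,6,0,0,-6,0,0,0,6,0,0,-8.5,0,0,0,6,0,0,-10,0,0,0,6,0,0,-10,0,0,0,2,0,0,-10,0,0,0,0.5,0,0,-10,0,0,0,0.5,0,0,-10,0,0,0,0.5,0,0,-10,0,0,0,0.5,0,0,-10,0,0,0,0.5]'
python3 -m jog '[0,0,0,0,0,0,0.5,0,-0.1,0,0,0,0,0.5,0,-0.2,0,0,0,0,0.5,0,-0.23,0,0,0,0,0.5,0,-0.23,0,0,0,0,0.5,0,-0.23,0,0,0,0,0.5,0,-0.23,0,0,0,0,0.5]'
python3 -m jog '[0,0,0,0,0,0,3,0,0,0,0,0,0,6,0,0,0,0,0,0,6,0,0,0,0,0,0,6,0,0,2,0,0,0,6,0,0,5,0,0,0,6,0,0,8,0,0,0,6,0,0,10,0,0,0,6,0,0,12,0,0,0,6,0,-3.5,12,0,0,0,6]'
python3 -m jog '[0,-3,0,0,0,0,6,0,-3,0,0,0,0,6]'
python3 - <<'E'
from h import *
im=snap('wrist','w6'); a=cv2.cvtColor(im,cv2.COLOR_RGB2BGR)[130:250,210:370]; cv2.imwrite('pics/c6.png',cv2.resize(a,None,fx=5,fy=5,interpolation=cv2.INTER_CUBIC))
E
```

```text
time_s: 7.15
position: [528.4, -140.2, 47.3]
tool_rot: [0.023, 1.57, -0.024]
wrist_force: [-0.5, -0.3, 0.3]
opening: 15.6
time_s: 7.85
position: [528.3, -141.2, 47.2]
tool_rot: [0.024, 1.57, -0.021]
wrist_force: [-0.3, 5.2, 4.2]
opening: 12.0
time_s: 8.85
position: [529.8, -175.6, 170.9]
tool_rot: [0.019, 1.564, -0.021]
wrist_force: [0.3, -0.9, 0.5]
opening: 59.7
time_s: 9.05
position: [527.6, -210.4, 166.4]
tool_rot: [0.025, 1.571, -0.027]
wrist_force: [0.1, -0.5, 0.5]
opening: 60.1
```

View pics/c6.png

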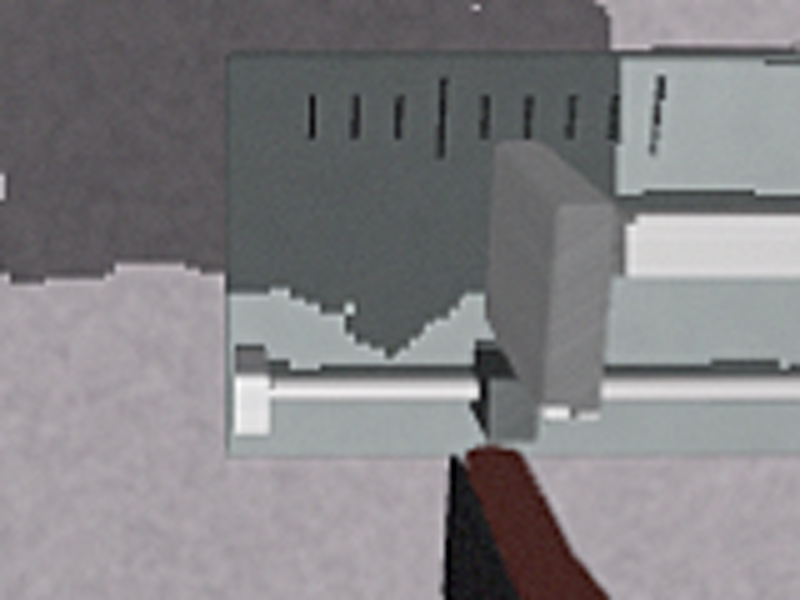

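```bash
python3 - <<'E'
from h import *
c=cams.get_calibration('wrist'); T=lambda u,v:crop(u,v,210,130,5)
ys=np.array([0.031,1])
for n,u,v,z in [('pl L u',556,206,80),('pl R u',617,206,80),('pl L l',542,406,80),('pl R l',603,406,80),('r L',490,384,35),('r Lb',488,438,35),('r Rb',537,438,35),('r R',540,384,35)]:
    p=onz(c,T(u,v),z); print(n,p.round(1),(p[:2]@ys).round(2))
E
```

```text
pl L u [ 507.5 -144.7   80. ] -128.93
pl R u [ 507.9 -133.3   80. ] -117.53
pl L l [ 547.3 -145.7   80. ] -128.71
pl R l [ 547.7 -133.8   80. ] -116.79
r L [ 560.1 -146.8   35. ] -129.45
r Lb [ 573.4 -146.9   35. ] -129.1
r Rb [ 573.8 -135.5   35. ] -117.75
r R [ 560.5 -135.4   35. ] -118.02
```

```bash
python3 -m jog '[0,1,3,0,0,-0.1,6,-0.2,4,6,0,0,-0.24,6,-0.6,8,7,0,0,-0.38,6,-1.2,12.5,7,0,0,-0.52,6,-1.8,17,7,0,0,-0.66,6,-2.4,21.5,7,0,0,-0.8,6,-3,26,7,0,0,-0.94,6,-3.6,30.5,7,0,0,-1.08,6,-4.2,35,7,0,0,-1.22,6,-4.6,39,7,0,0,-1.36,6]'
python3 -m jog '[-0.1,2,0,0,0,-0.11,6,-0.2,3.9,-1,0,0,-0.211,6,-0.2,3.9,-1,0,0,-0.211,6,-0.2,3.9,-1,0,0,-0.211,6]'
python3 - <<'E'
from h import *
im=snap('wrist','w7'); cv2.imwrite('pics/w7b.png',cv2.resize(cv2.cvtColor(im,cv2.COLOR_RGB2BGR),(800,600),interpolation=cv2.INTER_CUBIC))
M=R.from_rotvec(bot.get_state()['tool_rot']).as_matrix(); print(M.round(3),bot.get_state()['joint_positions'])
E
```

```text
time_s: 10.1
position: [481.4, 180.9, 236.7]
tool_rot: [1.055, 1.301, -1.054]
wrist_force: [-0.2, 0.2, -0.4]
opening: 60.1
time_s: 10.5
position: [480.1, 217.7, 226.3]
tool_rot: [1.204, 1.212, -1.206]
wrist_force: [1.2, 1.0, 0.1]
opening: 60.2
[[-0.     1.     0.004]
 [-0.     0.004 -1.   ]
 [-1.    -0.     0.   ]] [ 3.60216192e-01 -1.03699193e-01  1.41734662e+00 -2.81228183e-04
  1.82821000e+00  3.56066320e-01]
```

View pics/w7b.png

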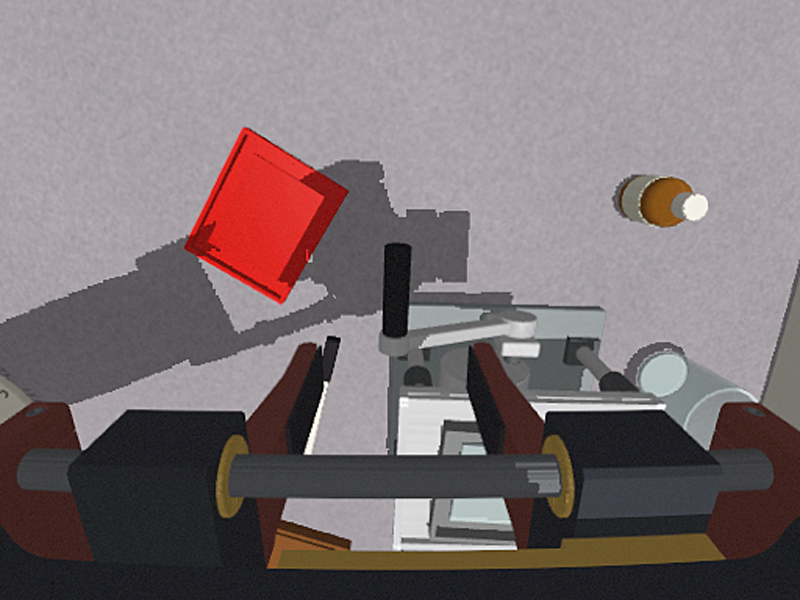

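```bash
python3 - <<'E'
from h import *
c=cams.get_calibration('wrist')
for u,v in [(398,246),(396,335),(386,290),(410,290)]:
    print(onz(c,((u+.5)*.64-.5,(v+.5)*.64-.5),106).round(1))
t=cams.get_calibration('top')
print(proj(c,[[480,220,106]])/.64)
E
```

```text
[482.2 244.9 106. ]
[481.3 181.2 106. ]
[474.2 214.4 106. ]
[490.6 214.5 106. ]
[[394.23335655 281.86540724]]
```

```bash
python3 -m jog '[0.2,0,-2,0,0,0,6,0.2,0,-5,0,0,0,6,0.2,0,-8,0,0,0,6,0.2,0,-11,0,0,0,6,0.2,0,-13,0,0,0,6,0.2,0,-13.9,0,0,0,6,0.2,0,-13.9,0,0,0,6,0.2,0,-13.9,0,0,0,6]'
python3 - <<'E'
from h import *
im=snap('wrist','w8'); cv2.imwrite('pics/w8b.png',cv2.resize(cv2.cvtColor(im,cv2.COLOR_RGB2BGR),(800,600),interpolation=cv2.INTER_CUBIC))
E
```

```text
time_s: 11.35
position: [483.4, 217.2, 89.1]
tool_rot: [1.209, 1.209, -1.206]
wrist_force: [-0.8, -0.0, 0.9]
opening: 60.2
```

View pics/w8b.png

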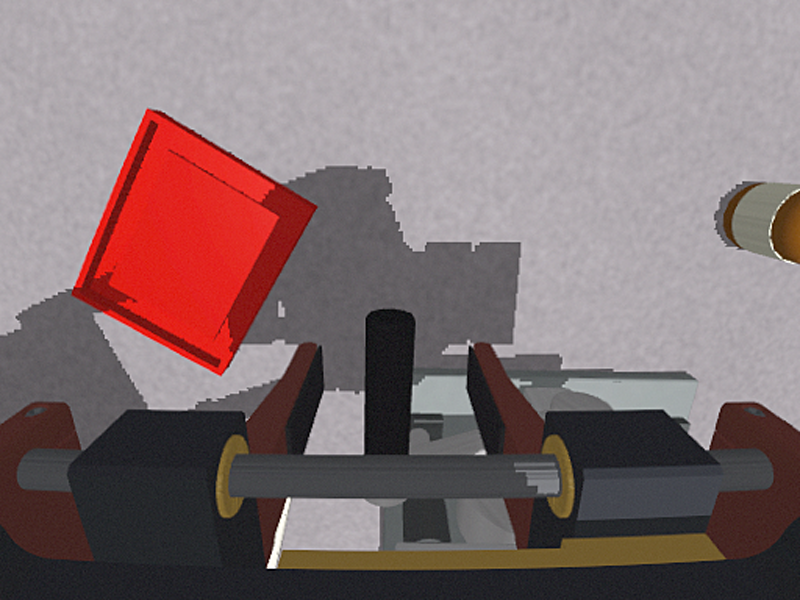

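```bash
python3 -m jog '[-0.1,0,0,0,0,0,3,-0.1,0,0,0,0,0,1,-0.1,0,0,0,0,0,1,-0.1,0,0,0,0,0,1,-0.1,0,0,0,0,0,1,-0.1,0,0,0,0,0,1,-0.1,0,0,0,0,0,1,-0.1,0,0,0,0,0,1]'
python3 -m jog '[0.3,0,0.6,0,0,0,1,0.64,0,1.18,0,0,0,1,1.08,0,1.8,0,0,0,1,1.54,-0.05,2.42,0,0,0,1,2.05,-0.06,3,0,0,0,1,2.61,-0.08,3.52,0,0,0,1,3.2,-0.1,4.02,0,0,0,1,3.82,-0.12,4.47,0,0,0,1,3.82,-0.12,4.47,0,0,0,1]'
```

```text
time_s: 12.2
position: [480.8, 217.4, 87.5]
tool_rot: [1.207, 1.212, -1.21]
wrist_force: [-5.7, -0.5, 1.9]
opening: 17.5
time_s: 13.1
position: [517.7, 216.4, 135.2]
tool_rot: [1.206, 1.214, -1.211]
wrist_force: [-17.2, -2.2, 16.8]
opening: 17.5
```

```bash
python3 -m jog '[-0.1,0,0.2,0,0,0,1,-0.1,0,0.4,0,0,0,1,-0.1,0,0.4,0,0,0,1]'
python3 - <<'E'
from h import *
for n in ('side','wrist'): snap(n,n+'9')
a=cv2.imread('pics/side9.png')[120:275,130:310]; cv2.imwrite('pics/c9.png',cv2.resize(a,None,fx=4,fy=4,interpolation=cv2.INTER_CUBIC))
E
```

```text
time_s: 13.4
position: [517.7, 216.3, 135.5]
tool_rot: [1.206, 1.212, -1.21]
wrist_force: [-6.1, 0.7, 0.5]
opening: 17.4
```

View pics/c9.png

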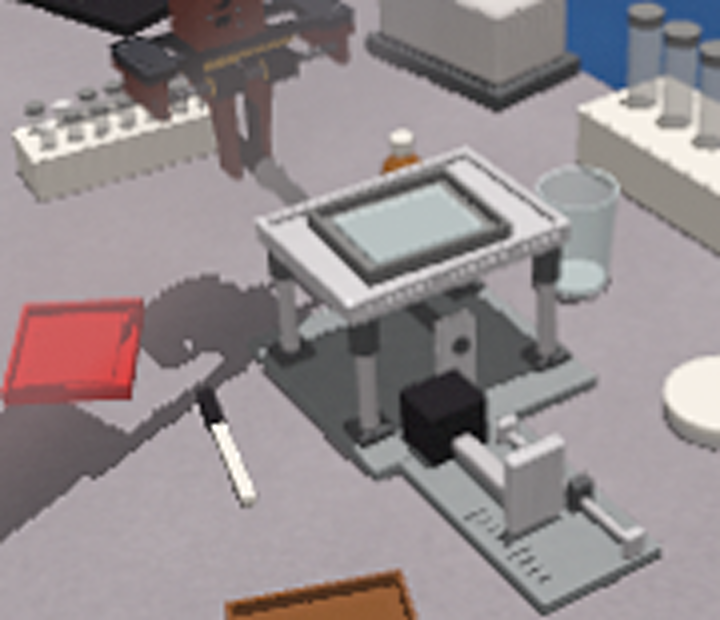

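View pics/wrist9.png

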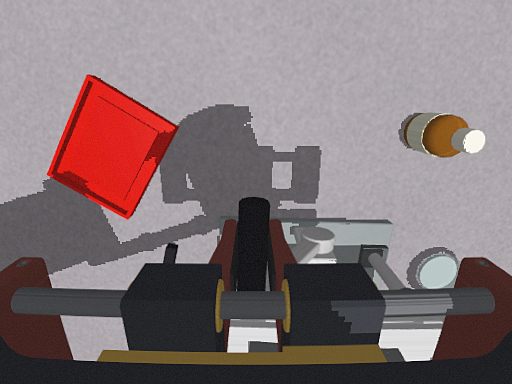

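```bash
python3 -m jog '[0.65,-0.02,0.41,0,0,0,1,1.33,-0.04,0.8,0,0,0,1,2.03,-0.06,1.15,0,0,0,1,2.75,-0.09,1.42,0,0,0,1,3.49,-0.11,1.65,0,0,0,1,4.24,-0.13,1.82,0,0,0,1,4.24,-0.13,1.82,0,0,0,1]'
python3 - <<'E'
from h import *
print(bot.get_state()['position'],bot.get_state()['wrist_force'])
for n in ('top','wrist'): snap(n,n+'10')
a=cv2.imread('pics/wrist10.png'); cv2.imwrite('pics/c10.png',cv2.resize(a,(800,600),interpolation=cv2.INTER_CUBIC))
E
```

```text
time_s: 14.2
position: [561.8, 214.8, 156.1]
tool_rot: [1.209, 1.209, -1.207]
wrist_force: [-4.2, -1.1, 6.1]
opening: 17.2
[561.80467853 214.77556291 156.08608344] [-4.21548551 -1.10130781  6.12547824]
```

View pics/c10.png

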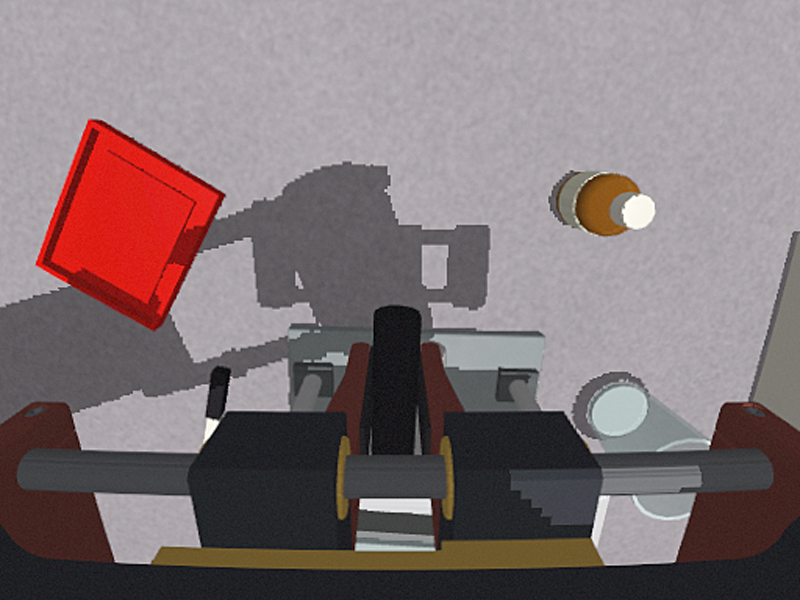

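```bash
python3 -m jog '[0.6,-0.02,0.15,0,0,0,1,1.2,-0.04,0.25,0,0,0,1,1.8,-0.05,0.3,0,0,0,1,1.8,-0.05,0.3,0,0,0,1,1.8,-0.05,0.3,0,0,0,1]'
python3 - <<'E'
from h import *
t=cams.get_calibration('top'); print('axle from top', onz(t,crop(182,225,150,140,4.3),60).round(1))
for n in ('top','side','wrist'): snap(n,n+'11')
a=cv2.imread('pics/side11.png')[120:275,130:310]; cv2.imwrite('pics/c11.png',cv2.resize(a,None,fx=4,fy=4,interpolation=cv2.INTER_CUBIC))
a=cv2.imread('pics/top11.png')[130:255,130:330]; cv2.imwrite('pics/c12.png',cv2.resize(a,None,fx=4,fy=4,interpolation=cv2.INTER_CUBIC))
E
```

```text
time_s: 14.8
position: [579.7, 214.2, 158.9]
tool_rot: [1.209, 1.209, -1.207]
wrist_force: [-4.3, -0.4, 5.3]
opening: 17.2
axle from top [585.6 176.4  60. ]
```

View pics/c11.png

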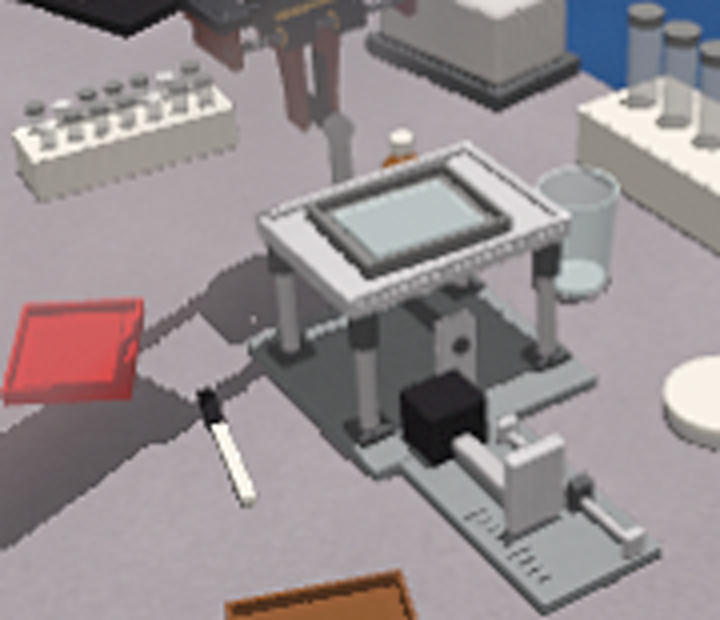

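View pics/c12.png

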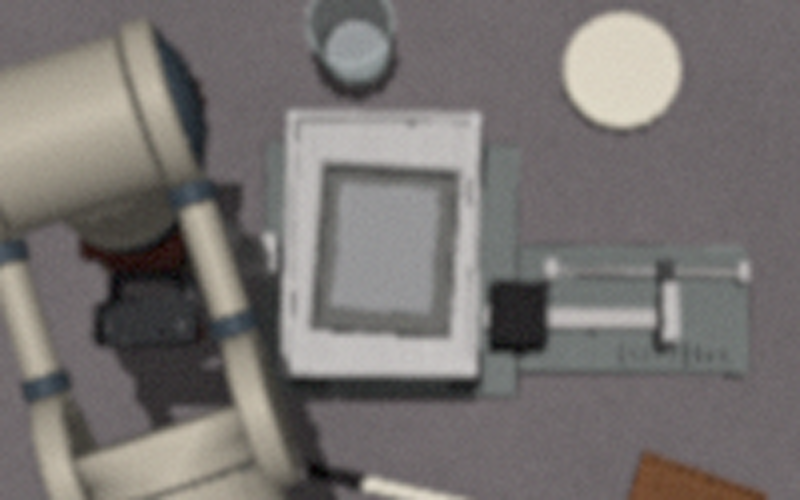

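```bash
python3 - <<'E'
import cv2
a=cv2.imread('pics/w7.png')[180:270,235:400]; cv2.imwrite('pics/c13.png',cv2.resize(a,None,fx=4.8,fy=4.8,interpolation=cv2.INTER_CUBIC))
a=cv2.imread('pics/wrist11.png')[180:270,160:360]; cv2.imwrite('pics/c14.png',cv2.resize(a,None,fx=4,fy=4,interpolation=cv2.INTER_CUBIC))
E
```

```text
(no output)
```

View pics/c13.png

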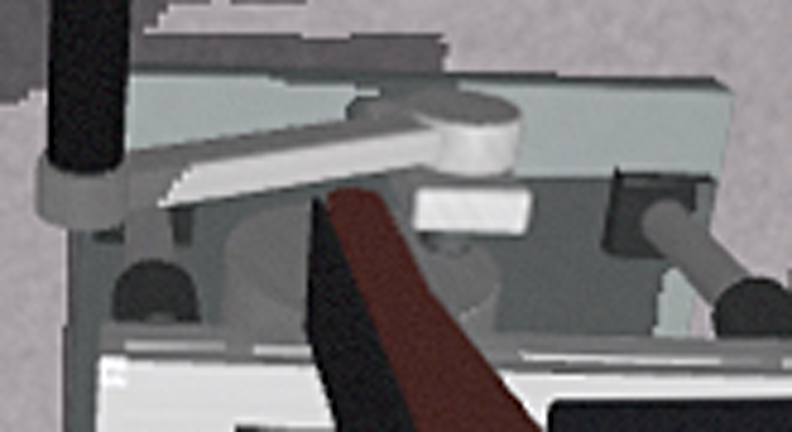

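View pics/c14.png

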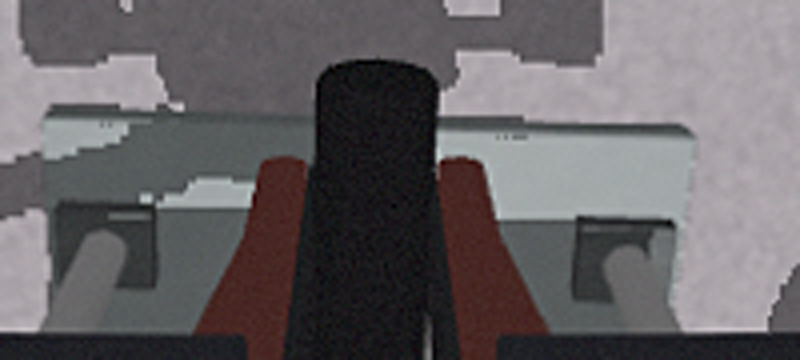

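```bash
python3 - <<'E'
from h import *
c=cams.get_calibration('wrist'); print('now',c['xyz'])
l=onz(c,crop(43,118,160,180,4),12); r=onz(c,crop(694,140,160,180,4),12); print(l,r,'axle x',(l+r)[0]/2+1.4)
# w7 pose: reconstruct camera pose by shift from TCP
st=bot.get_state(); off=c['xyz']-st['position']; c7=dict(c); c7['xyz']=np.array([480.1,217.7,226.3])+off
o,d=ray(c7,crop(463,107,235,180,4.8)); print('boss',(o+d*(188-o[1])/d[1]).round(1),(o+d*(60-o[2])/d[2]).round(1))
l=onz(c7,crop(730,95,235,180,4.8),12);print('base TL corner w7',l)
print(st['position'],st['wrist_force'])
E
```

```text
now [578.90070152 296.53752142 320.68822899]
[480.88241622 173.62333942  12.        ] [677.57719372 166.85231776  12.        ] axle x 580.6298049712929
boss [573.1 188.   82.7] [580.  179.7  60. ]
base TL corner w7 [676.92301888 165.9395456   12.        ]
[579.59479245 214.20073936 158.92167426] [-3.60631521 -1.4150555   5.1760391 ]
```

```bash
python3 -m jog '[0,0,0,0,0,0,1,0,0,0,0,0,0,1,0,0,0,0,0,0,1,0,0,0,0,0,0,1,0,0,0,0,0,0,1,0,0,0,0,0,0,1]'
python3 - <<'E'
from h import *
t=cams.get_calibration('top'); ys=np.array([.031,1])
p=onz(t,crop(671,315,130,130,4),80); r=onz(t,crop(666,270,130,130,4),35); print(p,r,(p-r)[:2]@ys)
s=cams.get_calibration('side'); 
E
```

```text
time_s: 15.55
position: [579.6, 214.2, 158.9]
tool_rot: [1.209, 1.209, -1.207]
wrist_force: [-3.7, 0.2, 5.9]
opening: 17.3
[ 526.59552338 -139.13003542   80.        ] [ 566.62746382 -140.96201468   35.        ] 0.5909891016703921
```

Two views agree that the plate is about 0.6 mm from the rider. The lever is steady and held, and the tray is on the stage, so I'm handing in.

```bash
python3 -c "
from cell import bot
print(bot.sign_off())"
```

```text
the job is handed in; nothing more can be done
None
```

I set the slide gauge to the rider and let it go. I then swung the cam lever up and handed the job in at about 15.6 s, with the gripper still holding the lever. The hand-in gives no verdict.

- **Gauge:** the first pull stopped about 2.5 mm short of the rider, so I gripped the plate again and pulled it further. After letting go, the wrist and top views both put the plate about 0.6 mm from the rider; the limit is 4 mm. I read both from pixels by eye, so they could be off by 1–1.5 mm.
- **Lever:** the held grip is at x = 579.6 mm and I estimate the axle at 580–581 mm, so the lever is within about 1 degree of upright. One rough top-view reading put the axle at 585.6 mm. Even that would leave the lever about 3 degrees off, inside the 6-degree limit.
- **Hold:** the pose did not change over the last 0.6 s, and the wrist force at the end was about 4 N along x and 6 N up. I could not read the finger contact force directly, but the jaws were closed on the grip at 17.3 mm, with the grip force fixed at 30 N.
- **On the way up:** the wrist force rose to about 24 N because my path ran slightly inside the lever's arc. I corrected it and the force dropped to about 6 N.
- **Tray and bystanders:** in the last pictures the tray lies flat on the stage. I saw no sign that the rider or the other things had moved, but I only compared their positions by eye.

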